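# Sieve the bushes out of the model wheels

## Robot

A 6-joint arm with a two-finger parallel gripper is mounted at the origin on the work surface. World frame = base frame: x ahead of the robot, y to its left, z up, the work surface at z = 0. Lengths are in m, angles in degrees, forces in N, time in s.
With the tool pointing down it reaches from about 0.4 to 0.825 m from the base axis. Payload 7 kg.
Tool frame: the origin (TCP) lies at the very end of the fingers, on their centre line; the grasp point (between the pads) lies 19 mm behind it (r.hold_point_z is the distance from the TCP to the grasp point, in m); z points along the fingers, y is the direction in which the jaws open and shut (so a half turn about z gives the same grasp; the last joint's range is limited). The gripper opens to 88 mm and grips with 3 to 60 N. Pads are 19 mm wide; open, the fingers measure 130 mm over their backs; the gripper's body (78 mm by 193 mm) begins 47 mm behind the grasp point.
Start: joints at [84.803, 20.546, 0.682, 0, -70.136, -16.507], TCP at [0.25, 0.627, 0.227] pointing down, gripper open.
Joint ranges: [-176.03, 176.03], [-82.01, 121.73], [-58.28, 71.71], [-173.87, 95.51], [-174.79, -0.11], [-173.66, 173.66]. Speed limits (degrees/s): [136.94, 136.94, 172.46, 180, 180, 180].

## Interface

Orientations are given as [roll, pitch, yaw] about the fixed x, y, z axes, in that order (R = Rz(yaw) Ry(pitch) Rx(roll)).
In Python, from plant import r gives the robot as it stands. The module is installed in compiled form; this text tells all that it offers.
- The arm moves only by the shell command python3 -m inch 'ROWS' [FORCE]. ROWS is text: rows parted by semicolons, each of 7 numbers parted by spaces: the shift along the tool's x, y, z in m, then the turn, a rotation vector about the tool's x, y, z in rad, then the opening, from 0 (shut) to 1 (fully open). In form: tx ty tz ax ay az jaw; .... A call has 1 to 20 rows; each row shifts and turns the commanded pose from where the row before left it, along the tool's axes as they then stand; what a row does not reach is not made up. A row lasts 1/12 s, in which the tool goes at most 41.7 mm and 7.16 degrees, less where a joint would pass 70% of its speed; a pose out of reach is approached as far as the arm can. A call with a gripper value outside its range is refused whole. The fingers move at their own pace and stop on an object; FORCE is the grip in N (left out, the last holds). Time passes only in rows, so rows that do not move let the fingers close. It gives the time, the measured TCP pose, the force and the opening at its end, in the units of the state.
- r.get_state(): the state, without advancing time (a new reading comes with each control period).
- r.capture(name): name is "scene" or "top"; returns the picture (420x560x3 uint8, red, green, blue); there is no depth.
- r.camera_params(name): a dict with "vfov" (degrees; the focal length in pixels is half the picture's height over the tangent of half this angle, whatever the lens; pixels are square), "cx", "cy" (the principal point, pixels), "R" (3x3) and "t" (3): a world point X has camera coordinates R X + t. Camera axes: x right, y down, z forward; pixel columns grow to the right and rows downward; lengths in m; the calibration is good to about 2 mm. A picture is of the moment at which its call begins. camera_params takes no time and is no camera call.
- r.close_job(): hands the job in, once; it reports no verdict.
Trained networks look in the newest picture that a camera, given by its name, has taken for a name from the list of things; names that differ only in an ending like _2 or _b are one class to them, and where a whole thing is asked for, a point or a joint stands for the part that bears it (a point fixed in the world has none). Each returns a list of dicts, best first, with "p" (0 to 1); they miss things now and then, are a little off and sometimes report something else, mostly with a low value. They report only what shows in the picture. A call takes as long as a camera call. They do not tell look-alikes from the thing itself.
- r.recognise(target, camera): "xy" ([column, row] in pixels, amid what is visible of it).
The state is a dict: "time_s": time; "joints": joint angles; "qd": joint speeds; "joint_torque": joint torques, N m; "tcp_pos": TCP position; "eef_rot": TCP orientation; "contact_force": force on the tool from outside, world axes, zero at the start; "moment": the same for the moment, N m; "gripper_width": finger opening in m.
Only numpy, scipy, OpenCV 4.12 (cv2) and the standard library are available. Lean on these libraries where they do the work, as an engineer would, in place of code of your own. Each camera call takes 0.05 s, during which the arm holds its last target.

## Task

Lift the white sieve off the green mat by its red grip, set it on the runners of the blue catch tray and, keeping it level and down on the runners, shake it side to side until all five brass bushes have dropped into the tray and each orange spring buffer has been pressed by the sieve three times or more, left and right in turn, each time by about half of its short travel. Then stand the sieve flat in the middle of the mat again with all three wheels still in it and let go. Work gently, never pushing on the tray or its buffers with more than 25 N, and leave everything else on the table where it is.

Things in the scene. Friction and masses are not known exactly. Their poses are not given: they have to be found in the camera images.
- sieve_grip (a point): Centre of the sieve's red grip block: 44 (x) x 16 (y) x 22 mm tall, mid-way along a thin steel bail, 84 mm above the sieve's underside. Pinch it across its 16 mm (fingers closing along the sieve's y). Axes are the sieve's. Sieve and load weigh about 0.5 kg, balanced under the grip.
- sieve_base (a point): Middle of the underside of the white sieve, z up, x along the grip. Box 130 (x) x 86 (y) mm outside; walls 36 mm high, 3 mm thick; at each x end a flat flange 18 mm wide, 4 mm thick, just as long as the box is wide (166 mm over all in x).
- sieve_floor (a point): Middle of the sieve's floor, 4 mm above its underside. A solid strip 18 mm wide lies along each long wall; between them (|y| below 22 mm) is wire mesh with openings of 17 x 20 mm. Parts slide on the floor only when the sieve is jerked at over about 2 to 2.5 m/s2: quick strokes of 30 mm or more along y.
- runners (a point): Middle of the fixed blue catch tray, level with the tops of its two grey runners, 50 mm above the table. The runners lie along y at x = +-67 to +-85 mm and carry the sieve's flanges (sieve x along tray x, either way round). Green lips at x = +-85 mm, 8 mm high, leave the 166 mm sieve 2 mm of play each side. Runners are slick and sprung: they sink 6 mm at most, 1.5 N a mm from 4 N on.
- tray_floor (a point): Middle of the catch tray's inner floor, 45 mm below the unloaded runners. Inside the tray is 128 (x) x 200 (y) mm; outside 182 x 212 mm. The runners' sinking does not move this point or the runners point.
- buffer_left (a joint): Spring buffer at the tray's +y end: 0 = out; grows (m) as its orange nose, 20 mm across, at x = 0 and 14 mm above the runners, is pressed outwards. 2 N to start, 0.7 N more per mm, solid after 6 mm. Its place is not measured: the nose stands 58 to 76 mm from the tray's middle, so a central sieve travels 15 to 33 mm to it. Find it by feel.
- buffer_right (a joint): The same at the tray's -y end; how far its nose stands out (58 to 76 mm) is independent of the left one.
- mat_mid (a point): Middle of the top of the fixed green mat, 240 (x) x 180 (y) x 3 mm, on which the sieve stands at the start and must stand again at the end.
- bush0_mid (a point): Centre of a brass bush, 12 mm across and 8 mm tall, 12 g; at the start on a solid strip of the sieve's floor.
- bush1_mid (a point): Centre of a brass bush, 12 mm across and 8 mm tall, 12 g; at the start on a solid strip of the sieve's floor.
- bush2_mid (a point): Centre of a brass bush, 12 mm across and 8 mm tall, 12 g; at the start on a solid strip of the sieve's floor.
- bush3_mid (a point): Centre of a brass bush, 12 mm across and 8 mm tall, 12 g; at the start on a solid strip of the sieve's floor.
- bush4_mid (a point): Centre of a brass bush, 12 mm across and 8 mm tall, 12 g; at the start on a solid strip of the sieve's floor.
- wheel0_mid (a point): Centre of a dark steel model wheel with a bright face, 28 mm across and 8 mm thick, 30 g; lies in the sieve and is too big for its mesh.
- wheel1_mid (a point): Centre of a dark steel model wheel with a bright face, 28 mm across and 8 mm thick, 30 g; lies in the sieve and is too big for its mesh.
- wheel2_mid (a point): Centre of a dark steel model wheel with a bright face, 28 mm across and 8 mm thick, 30 g; lies in the sieve and is too big for its mesh.
- screwdriver: Bystander: screwdriver, 160 mm, lying on the table between the tray and the mat.
- bottle: Bystander: small amber bottle, 36 mm across, 75 mm tall, standing between tray and mat on the robot's side; origin under its middle.
- green_box: Bystander: flat green box, 90 x 60 x 35 mm, on the robot's right.
- red_box: Bystander: flat red box, 60 x 100 x 30 mm, at the far side.
- cup: Bystander: blue cup, 70 mm across, 80 mm tall.
Mind the look-alikes: they are no part of the job. Leave any pink or purple look-alike of the part that bears sieve_grip alone.

How it is judged (in metres and radians):
On the way, in this order (a step that is already met when the one before it is completed fails the run):
1. the sieve sits on the runners, between the green guide lips (z of sieve_base in the frame of runners between -0.008 and 0.004 m and x of sieve_base in the frame of runners between -0.005 and 0.005 m and y of sieve_base in the frame of runners between -0.06 and 0.06 m), for 0.2 s.
2. first touch of the left buffer (pressed in 1.5 mm or more) with the sieve down on the runners (all of step 1 and value of joint buffer_left above 0.0015 m), for 0.04 s.
3. first touch of the right buffer (pressed in 1.5 mm or more) with the sieve down on the runners (all of step 1 and value of joint buffer_right above 0.0015 m), for 0.04 s.
4. second touch of the left buffer (pressed in 1.5 mm or more) with the sieve down on the runners (all of step 2), for 0.04 s.
5. second touch of the right buffer (pressed in 1.5 mm or more) with the sieve down on the runners (all of step 3), for 0.04 s.
At the end, for the whole second after the job is handed in: All five bushes lie in the catch tray, below its runners; the sieve stands flat on the mat (tilt below 3 degrees) with its middle within 50 mm of the mat's, with all three wheels inside it; the robot has let go (horizontal distance between sieve_base and mat_mid below 0.05 m and height (world z) of sieve_base below 0.008 m and angle between sieve_base's own z axis and vertical below 0.05 rad and x of bush0_mid in the frame of runners between -0.067 and 0.067 m and y of bush0_mid in the frame of runners between -0.1 and 0.1 m and z of each of bush0_mid, bush1_mid, bush2_mid, bush3_mid, bush4_mid in the frame of runners below -0.015 m and x of bush1_mid in the frame of runners between -0.067 and 0.067 m and y of bush1_mid in the frame of runners between -0.1 and 0.1 m and x of bush2_mid in the frame of runners between -0.067 and 0.067 m and y of bush2_mid in the frame of runners between -0.1 and 0.1 m and x of bush3_mid in the frame of runners between -0.067 and 0.067 m and y of bush3_mid in the frame of runners between -0.1 and 0.1 m and x of bush4_mid in the frame of runners between -0.067 and 0.067 m and y of bush4_mid in the frame of runners between -0.1 and 0.1 m and x of wheel0_mid in the frame of sieve_base between -0.062 and 0.062 m and y of wheel0_mid in the frame of sieve_base between -0.04 and 0.04 m and z of wheel0_mid in the frame of sieve_base between 0.003 and 0.034 m and x of wheel1_mid in the frame of sieve_base between -0.062 and 0.062 m and y of wheel1_mid in the frame of sieve_base between -0.04 and 0.04 m and z of wheel1_mid in the frame of sieve_base between 0.003 and 0.034 m and x of wheel2_mid in the frame of sieve_base between -0.062 and 0.062 m and y of wheel2_mid in the frame of sieve_base between -0.04 and 0.04 m and z of wheel2_mid in the frame of sieve_base between 0.003 and 0.034 m); the robot touches nothing.
It fails at once if the catch tray, its runners or buffers are pushed with more than 25 N (contact force between station and anything else above 25 N).
It fails at once if the sieve is tilted more than 20 degrees (angle between sieve_base's own z axis and vertical above 0.35 rad).
It fails at once if a bystander (screwdriver, bottle, green box, red box or cup) is shifted by more than 30 mm (distance of any of screwdriver, bottle, green_box, red_box, cup from where it was at the start of the episode above 0.03 m).
It also fails if it takes over 72 s, if anything falls off the work surface, if the arm or the gripper's body presses on something with over 40 N, if the wrist force passes 120 N, or if a joint passes its speed limit or range.

## Working session

There is one attempt and no reset: what is moved stays moved. The work goes in short steps, Python scripts to look and compute and a shell command to move; the robot and the scene stay as the last step left them, time stands still between calls to the robot, and variables do not carry over. Pictures are saved under pics/ and viewed, and the job is handed in when it is done.

```bash
ls; mkdir -p pics
python3 - <<'E'
from plant import r
import cv2
s=r.get_state(); print(s)
for n in("scene","top"):
    im=r.capture(n); cv2.imwrite(f"pics/{n}0.png",im[:,:,::-1]); print(n,r.camera_params(n))
    for t in("sieve_grip","sieve_base","runners","mat_mid","buffer_left","buffer_right","bottle","screwdriver","cup"):
        try: print(t,[(d["xy"],round(d["p"],2)) for d in r.recognise(t,n)])
        except Exception as e: print(t,e)
E
```

```text
pics
{'time_s': 0.0, 'joints': array([ 8.48035216e+01,  2.05901953e+01,  6.33658344e-01, -2.03654380e-02,
       -7.01367112e+01, -1.65069772e+01]), 'qd': array([ 0.05983397,  0.01656215,  0.01262824,  0.08336597, -0.09108968,
       -0.05295781]), 'joint_torque': array([-5.84591580e-04, -5.82714915e+01,  2.93070155e+01,  6.99751407e+00,
        7.01569792e-03, -1.58627681e-04]), 'tcp_pos': array([0.24945785, 0.62667663, 0.22563504]), 'eef_rot': array([ 1.79905155e+02, -8.14153522e-03, -2.17103841e+01]), 'contact_force': array([ 0.29577393, -0.23102122,  0.19846804]), 'moment': array([-0.03329644,  0.0145031 ,  0.00748893]), 'gripper_width': 0.08762446584650131}
scene {'vfov': 47.3364864811004, 'cx': 283.63027622947294, 'cy': 203.85736351995143, 'R': array([[ 0.52110436,  0.85348985, -0.00230767],
       [ 0.45317573, -0.27897885, -0.84664193],
       [-0.72324408,  0.44014302, -0.53215799]]), 't': array([-0.25175434, -0.17096317,  1.54091444])}
sieve_grip [([175.5, 200.5], 0.86), ([340.0, 149.0], 0.84), ([379.9, 193.7], 0.7), ([377.6, 196.6], 0.65)]
sieve_base [([172.2, 199.1], 0.76
[... 368 characters left out ...]
 'cx': 284.609954949806, 'cy': 208.25834337641385, 'R': array([[ 8.20355744e-03, -9.99966349e-01, -5.61660608e-05],
       [-9.83298478e-01, -8.05660445e-03, -1.81821873e-01],
       [ 1.81815302e-01,  1.54681418e-03, -9.83331482e-01]]), 't': array([-0.01349274,  0.50513947,  1.41559489])}
sieve_grip [([186.0, 205.2], 0.8), ([354.3, 291.4], 0.77), ([150.5, 310.4], 0.71)]
sieve_base [([191.1, 203.5], 0.83), ([358.6, 291.1], 0.75), ([151.2, 307.0], 0.62), ([359.2, 206.1], 0.62)]
runners [([359.6, 207.4], 0.96)]
mat_mid [([200.2, 215.8], 0.86), ([194.0, 216.8], 0.59)]
buffer_left [([197.2, 214.1], 0.49)]
buffer_right []
bottle []
screwdriver [([278.4, 244.6], 0.52)]
cup [([113.9, 196.2], 0.72)]
```

View pics/scene0.png

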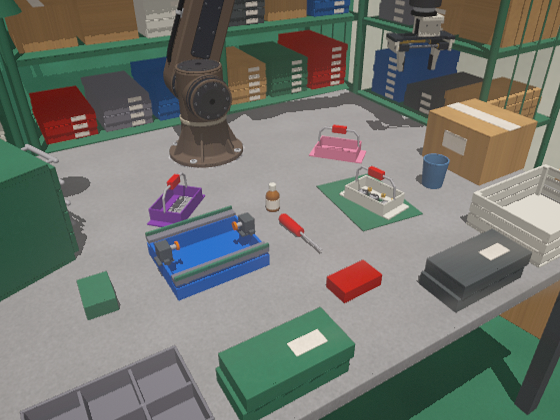

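View pics/top0.png

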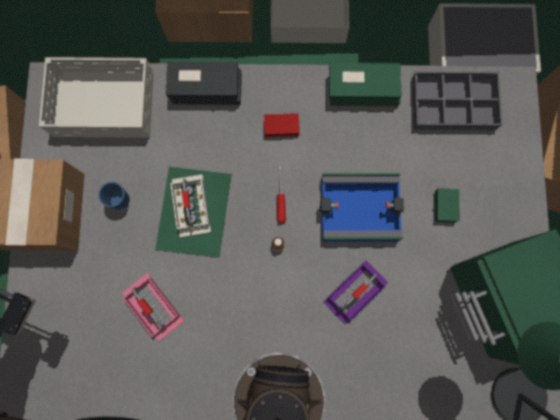

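Run:
```python
import cv2
a=cv2.imread("pics/top0.png")
c=cv2.resize(a[140:290,120:290],None,fx=4.4,fy=3.9,interpolation=cv2.INTER_CUBIC) if 0 else cv2.resize(a[140:280,120:300],None,fx=4.2,fy=4.2,interpolation=cv2.INTER_CUBIC)
cv2.imwrite("pics/c1.png",c)
c=cv2.resize(a[140:280,280:450],None,fx=4.2,fy=4.2,interpolation=cv2.INTER_CUBIC)
cv2.imwrite("pics/c2.png",c)
```

```text
(no output)
```

View pics/c1.png

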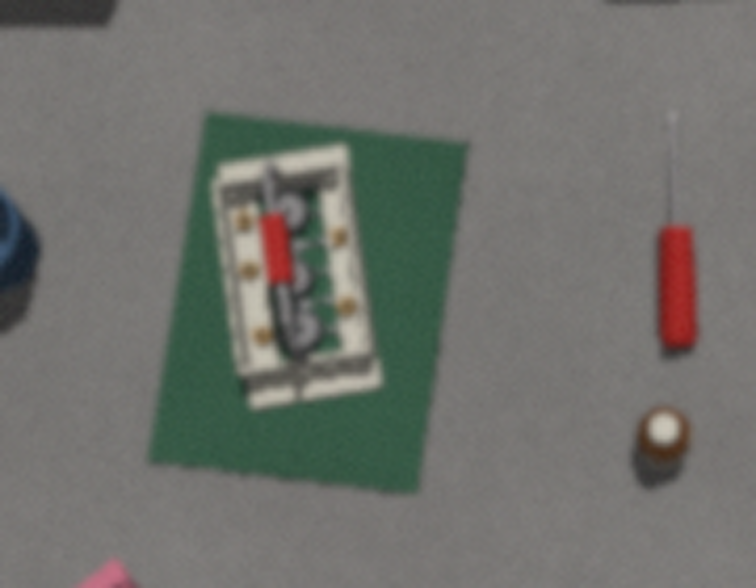

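View pics/c2.png

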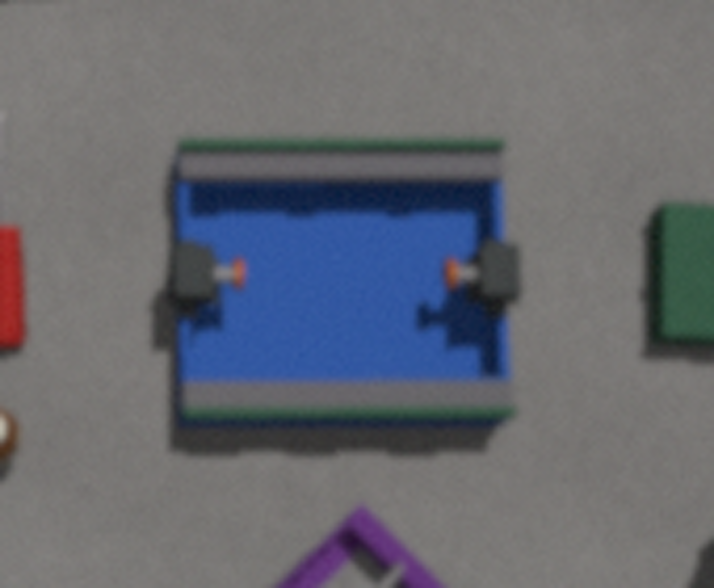

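The only red grip on a white sieve is at top (186,200) / scene (376,172). The look-alikes are pink at top (147,306) / scene (340,129) and purple at top (360,291) / scene (174,181). The crop confirms the white one, standing on the green mat with brass dots and dark wheels in it. I'll zoom in on the scene view to get points for the pose fits.

Run:
```python
import cv2
a=cv2.imread("pics/scene0.png")
cv2.imwrite("pics/s1.png",cv2.resize(a[195:300,135:280],None,fx=5.4,fy=5.4,interpolation=cv2.INTER_CUBIC))
cv2.imwrite("pics/s2.png",cv2.resize(a[155:235,310:430],None,fx=6.5,fy=6.5,interpolation=cv2.INTER_CUBIC))
b=cv2.imread("pics/top0.png")
cv2.imwrite("pics/t2.png",cv2.resize(b[165:250,310:412],None,fx=7,fy=7,interpolation=cv2.INTER_CUBIC))
cv2.imwrite("pics/t1.png",cv2.resize(b[165:245,150:235],None,fx=7,fy=7,interpolation=cv2.INTER_CUBIC))
```

```text
(no output)
```

View pics/s1.png

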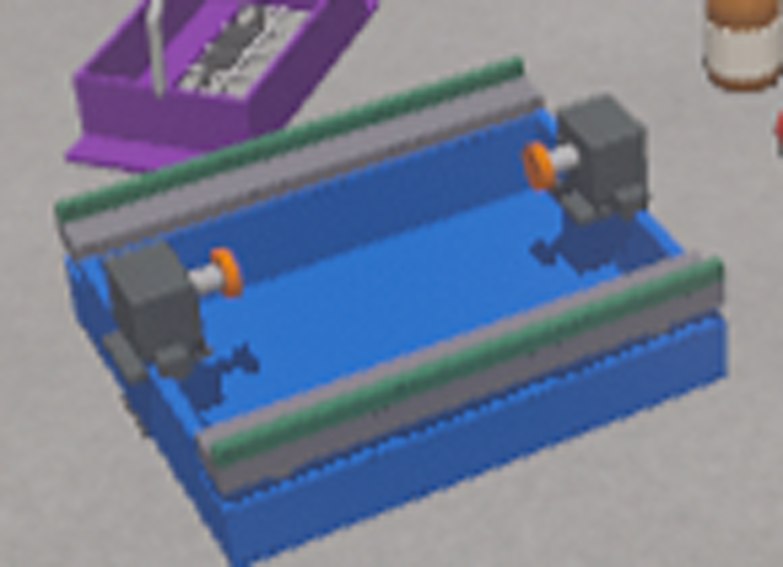

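View pics/s2.png

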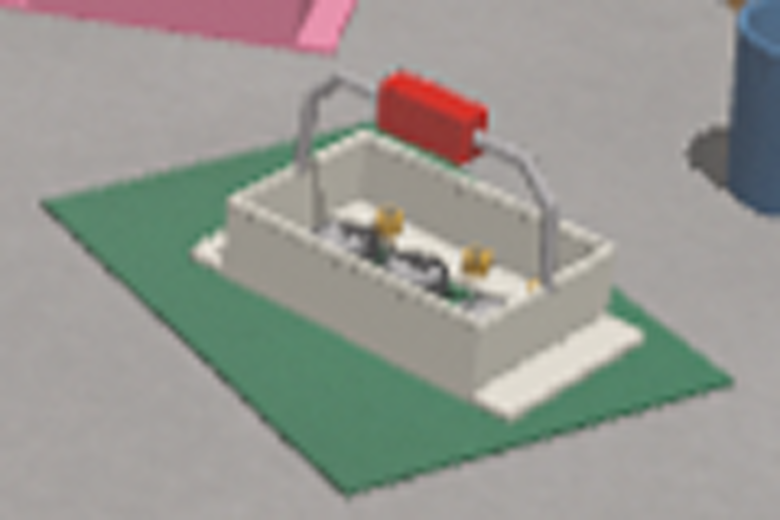

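View pics/t2.png

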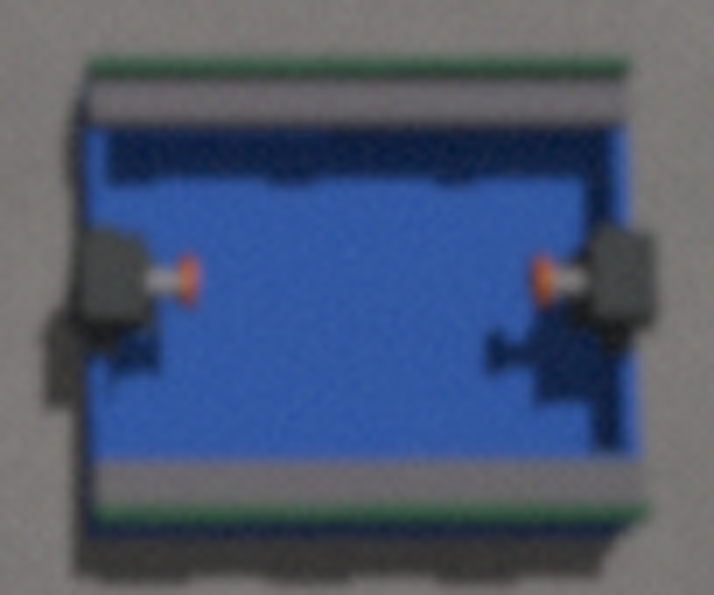

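View pics/t1.png

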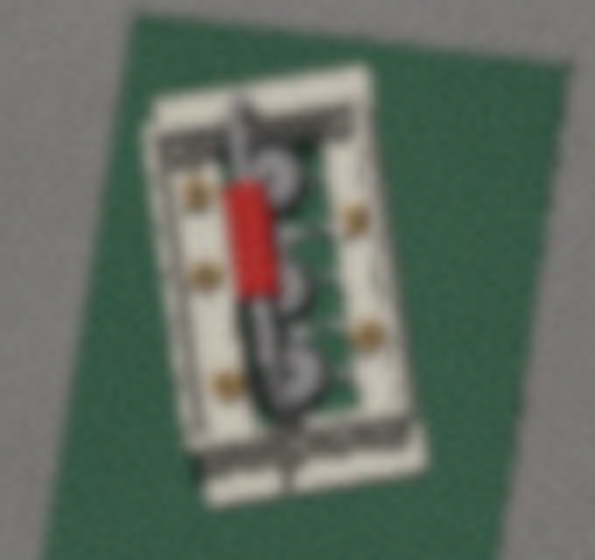

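```bash
cat > h.py <<'E'
import numpy as np, cv2
from scipy.optimize import least_squares
P={}
def load():
    from plant import r
    for n in("scene","top"): P[n]=r.camera_params(n)
load()
def proj(n,X):
    p=P[n]; X=np.atleast_2d(X); c=X@np.array(p["R"]).T+np.array(p["t"]); f=210/np.tan(np.radians(p["vfov"])/2)
    return np.c_[p["cx"]+f*c[:,0]/c[:,2], p["cy"]+f*c[:,1]/c[:,2]]
def back(n,uv,z):
    p=P[n];R=np.array(p["R"]);t=np.array(p["t"]);f=210/np.tan(np.radians(p["vfov"])/2)
    C=-R.T@t; d=R.T@np.array([(uv[0]-p["cx"])/f,(uv[1]-p["cy"])/f,1]); return C+d*(z-C[2])/d[2]
def crop(x,y,s,ox,oy): return ((x+.5)/s-.5+ox,(y+.5)/s-.5+oy)
def pose(x,y,yaw,L):
    c,s=np.cos(yaw),np.sin(yaw); L=np.atleast_2d(L)
    return np.c_[x+c*L[:,0]-s*L[:,1], y+s*L[:,0]+c*L[:,1], L[:,2]]
E
python3 - <<'E'
from h import *
t2=lambda x,y:crop(x,y,7,310,165); t1=lambda x,y:crop(x,y,7,150,165)
s1=lambda x,y:crop(x,y,5.4,135,195); s2=lambda x,y:crop(x,y,6.5,310,155)
q=lambda *a:np.round(np.array(a),4)
print("tray runner inner edges top z.05")
for p in((90,124),(625,124),(97,460),(640,460)): print(q(*back("top",t2(*p),.05)))
print("lip outer z.058")
for p in((88,57),(630,58),(97,522),(648,520)): print(q(*back("top",t2(*p),.058)))
print("noses z.064 top L,R", q(*back("top",t2(200,280),.064)),q(*back("top",t2(531,280),.064)))
print("noses scene R,L", q(*back("scene",s1(228,273),.064)),q(*back("scene",s1(537,166),.064)))
print("scene lips z.058: far L(-y) R, near")
for p in((57,205),(522,60),(213,465),(722,265)): print(q(*back("scene",s1(*p),.058)))
print("sieve flange corners top, z .007 : TL TR BR BL")
F=[(153,98),(371,65),(428,468),(208,506)]
for p in F: print(q(*back("top",t1(*p),.007)))
print("grip top centre z.098 top:",q(*back("top",t1(249,237),.098)))
print("grip top ends:",q(*back("top",t1(241,181),.098)),q(*back("top",t1(258,297),.098)))
print("scene rim corners z.039: near, left, right, back")
for p in((477,325),(229,200),(613,242),(368,132)): print(q(*back("scene",s2(*p),.039)))
print("scene mat corners z.003")
for p in((42,204),(348,494),(733,381)): print(q(*back("scene",s2(*p),.003)))
c1=lambda x,y:crop(x,y,4.2,120,140)
print("top mat corners")
M=[back("top",c1(*p),.003) for p in((206,113),(468,143),(418,492),(150,462))]
for m in M: print(q(*m))
print("mid",np.mean(M,0))
# grip red blob, both cams
for n in("top","scene"):
    im=cv2.imread(f"pics/{n}0.png"); h=cv2.cvtColor(im,cv2.COLOR_BGR2HSV)
    m=((h[...,0]<8)|(h[...,0]>172))&(h[...,1]>150)&(h[...,2]>70)
    _,l,st,ce=cv2.connectedComponentsWithStats(m.astype(np.uint8))
    for s_,c_ in zip(st[1:],ce[1:]):
        if s_[4]>15: print(n,s_,c_,back(n,c_,.09).round(4))
E
```

```text
tray runner inner edges top z.05
[ 0.5778 -0.1125  0.05  ]
[ 0.5796 -0.3221  0.05  ]
[ 0.445  -0.1146  0.05  ]
[ 0.4467 -0.3238  0.05  ]
lip outer z.058
[ 0.6028 -0.1113  0.058 ]
[ 0.6042 -0.3231  0.058 ]
[ 0.4199 -0.1139  0.058 ]
[ 0.4224 -0.3244  0.058 ]
noses z.064 top L,R [ 0.5132 -0.1536  0.064 ] [ 0.5143 -0.281   0.064 ]
noses scene R,L [ 0.5147 -0.283   0.064 ] [ 0.512  -0.1475  0.064 ]
scene lips z.058: far L(-y) R, near
[ 0.4263 -0.3238  0.058 ]
[ 0.4261 -0.1126  0.058 ]
[ 0.6119 -0.3261  0.058 ]
[ 0.6042 -0.1122  0.058 ]
sieve flange corners top, z .007 : TL TR BR BL
[0.5953 0.3116 0.007 ]
[0.6097 0.224  0.007 ]
[0.4454 0.1954 0.007 ]
[0.4295 0.2821 0.007 ]
grip top centre z.098 top: [0.5199 0.253  0.098 ]
grip top ends: [0.5414 0.2569 0.098 ] [0.4969 0.2487 0.098 ]
scene rim corners z.039: near, left, right, back
[0.5915 0.2232 0.039 ]
[0.4655 0.2012 0.039 ]
[0.5726 0.311  0.039 ]
[0.4504 0.2867 0.039 ]
scene mat corners z.003
[0.3775 0.1708 0.003 ]
[0.6146 0.1449 0.003 ]
[0.6341 0.3226 0.003 ]
top mat corners
[0.6314 0.3219 0.003 ]
[0.6119 0.1437 0.003 ]
[0.3756 0.1704 0.
[... 336 characters left out ...]
55 290.73493976] [ 0.2832 -0.2034  0.09  ]
top [138 299  14  16 107] [144.5046729 306.6728972] [0.2384 0.3465 0.09  ]
scene [ 278   30   69   59 2093] [316.16292403  55.32393693] [-0.4717  0.7556  0.09  ]
scene [  29   86   69   58 2577] [ 61.49708964 112.97671711] [-0.3352 -0.3574  0.09  ]
scene [332 125  15   9  98] [338.92857143 129.        ] [0.2508 0.3397 0.09  ]
scene [369 166  16  14 136] [375.89705882 172.5       ] [0.5236 0.252  0.09  ]
scene [167 174  13  16 116] [173.38793103 180.86206897] [ 0.2932 -0.2048  0.09  ]
scene [279 214  25  22 231] [290.56277056 223.87878788] [ 0.6053 -0.0569  0.09  ]
scene [ 327  261   55   42 1404] [353.61680912 280.6980057 ] [ 0.8205 -0.056   0.09  ]
```

Measurements:

| Item | Position (x, y) | Yaw |
|---|---|---|
| Sieve | (0.520, 0.2535) | 10° |
| Mat middle | (0.503, 0.246) | – |
| Tray middle | (0.513, -0.218) | about 0.5° |
| Left nose | y about -0.153 | – |
| Right nose | y about -0.282 | – |

The sizes agree with the description: flange span 166 mm, lips 182 mm over the outside, grip 44 mm. Next I turn and move to above the grip.

```bash
python3 -m inch '0 0 0 0 0 -0.0922 1; 0 0 0 0 0 -0.0922 1; 0 0 0 0 0 -0.0922 1; 0 0 0 0 0 -0.0922 1; 0 0 0 0 0 -0.0922 1; 0 0 0 0 0 -0.0922 1' 40; python3 -m inch '0.0056 0.0115 0 0 0 0 1; 0.0112 0.023 0 0 0 0 1; 0.0112 0.023 0 0 0 0 1; 0.0112 0.023 0 0 0 0 1; 0.0112 0.023 0 0 0 0 1; 0.0112 0.023 0 0 0 0 1; 0.0112 0.023 0 0 0 0 1; 0.0112 0.023 0 0 0 0 1; 0.0112 0.023 0 0 0 0 1; 0.0112 0.023 0 0 0 0 1; 0.0112 0.023 0 0 0 0 1; 0.0112 0.023 0 0 0 0 1; 0.0112 0.023 0 0 0 0 1; 0.0112 0.023 0 0 0 0 1; 0.0112 0.023 0 0 0 0 1; 0.0112 0.023 0 0 0 0 1; 0.0112 0.023 0 0 0 0 1; 0.0112 0.023 0 0 0 0 1; 0.0056 0.0115 0 0 0 0 1; 0 0 0 0 0 0 1'
python3 -m inch '0 0 0 0 0 0 1; 0 0 0 0 0 0 1'
```

```text
time_s: 1.5
tcp_pos: [0.2496, 0.6271, 0.2266]
eef_rot: [180.0, -0.0, 10.3]
contact_force: [0.2, -0.3, -0.1]
gripper_width: 0.0879
time_s: 3.17
tcp_pos: [0.521, 0.252, 0.2266]
eef_rot: [180.0, 0.0, 9.8]
contact_force: [-0.5, 0.5, -0.1]
gripper_width: 0.0877
time_s: 3.33
tcp_pos: [0.5197, 0.2546, 0.2266]
eef_rot: [-180.0, -0.0, 9.9]
contact_force: [-0.9, -0.7, -0.3]
gripper_width: 0.0875
```

```bash
python3 -m inch '0 0 0.01 0 0 0 1; 0 0 0.02 0 0 0 1; 0 0 0.02 0 0 0 1; 0 0 0.02 0 0 0 1; 0 0 0.02 0 0 0 1; 0 0 0.01 0 0 0 1; 0 0 0 0 0 0 1; 0 0 0 0 0 0 1'
python3 - <<'E'
from plant import r
import cv2
for n,(a,b,c,d) in {"top":(160,260,140,240),"scene":(110,230,310,440)}.items():
    im=r.capture(n); cv2.imwrite(f"pics/g_{n}.png",cv2.resize(im[a:b,c:d,::-1],None,fx=4.5,fy=4.5,interpolation=cv2.INTER_CUBIC))
E
```

```text
time_s: 4.0
tcp_pos: [0.5198, 0.2547, 0.1264]
eef_rot: [180.0, 0.0, 10.0]
contact_force: [0.8, -0.6, -0.0]
gripper_width: 0.0872
```

View pics/g_scene.png

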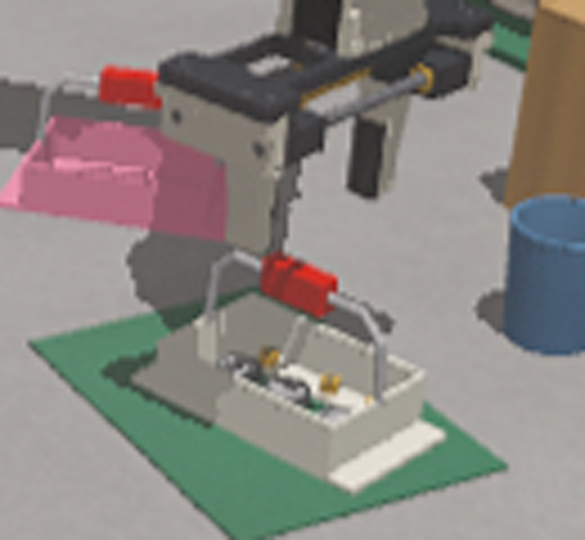

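The jaws straddle the red grip, which sits at about crop (298,283). I descend and close gently.

```bash
python3 -m inch '0 0 0.01 0 0 0 1; 0 0 0.02 0 0 0 1; 0 0 0.018 0 0 0 1; 0 0 0.01 0 0 0 1; 0 0 0 0 0 0 0.7; 0 0 0 0 0 0 0.5; 0 0 0 0 0 0 0.4; 0 0 0 0 0 0 0.35; 0 0 0 0 0 0 0.3; 0 0 0 0 0 0 0.27; 0 0 0 0 0 0 0.24' 10; python3 -m inch '0 0 0 0 0 0 0.22; 0 0 0 0 0 0 0.2; 0 0 0 0 0 0 0.19; 0 0 0 0 0 0 0.18; 0 0 0 0 0 0 0.17; 0 0 0 0 0 0 0.16;0 0 0 0 0 0 0.14;0 0 0 0 0 0 0.1;0 0 0 0 0 0 0;0 0 0 0 0 0 0' 10;  python3 -m inch '0 0 0 0 0 0 0; 0 0 0 0 0 0 0;0 0 0 0 0 0 0' 40
```

```text
time_s: 5.02
tcp_pos: [0.5202, 0.2546, 0.0691]
eef_rot: [-180.0, -0.0, 10.0]
contact_force: [-0.4, 0.4, -0.6]
gripper_width: 0.0463
time_s: 5.85
tcp_pos: [0.5197, 0.2541, 0.0683]
eef_rot: [180.0, 0.0, 10.0]
contact_force: [0.1, -1.9, -1.2]
gripper_width: 0.0161
time_s: 6.1
tcp_pos: [0.5197, 0.2545, 0.0682]
eef_rot: [-180.0, 0.0, 10.0]
contact_force: [-0.5, -0.9, -3.4]
gripper_width: 0.0157
```

```bash
python3 -m inch '0 0 -0.002 0 0 0 0; 0 0 -0.005 0 0 0 0; 0 0 -0.008 0 0 0 0; 0 0 -0.011 0 0 0 0; 0 0 -0.012 0 0 0 0; 0 0 -0.012 0 0 0 0; 0 0 -0.012 0 0 0 0; 0 0 -0.012 0 0 0 0; 0 0 -0.011 0 0 0 0; 0 0 -0.008 0 0 0 0; 0 0 -0.005 0 0 0 0; 0 0 -0.002 0 0 0 0; 0 0 0 0 0 0 0'
python3 - <<'E'
from plant import r
import cv2
print(r.get_state()["contact_force"], r.get_state()["moment"])
im=r.capture("scene"); cv2.imwrite(f"pics/lift.png",cv2.resize(im[100:230,310:440,::-1],None,fx=4.5,fy=4.5,interpolation=cv2.INTER_CUBIC))
E
```

```text
time_s: 7.18
tcp_pos: [0.52, 0.2545, 0.1689]
eef_rot: [-180.0, -0.0, 10.0]
contact_force: [0.2, -0.0, -5.2]
gripper_width: 0.0154
[ 0.21855415 -0.00838868 -5.17862572] [-0.0522086   0.00683202  0.02013635]
```

View pics/lift.png

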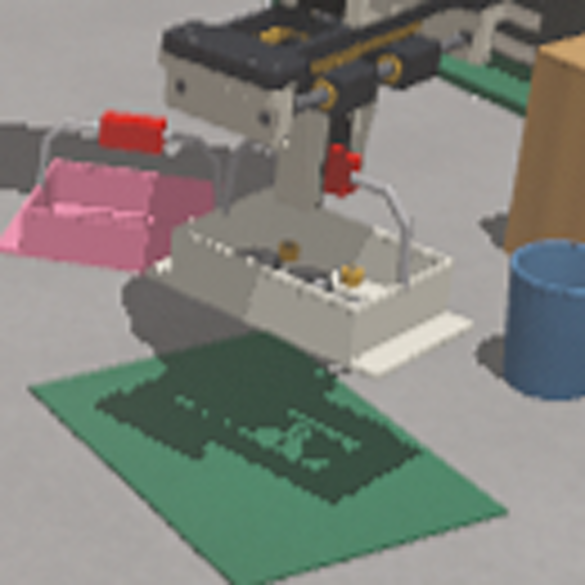

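The sieve is lifted level at 5.2 N with its load in place. I turn it to the tray's yaw and carry it across softly.

```bash
python3 -m inch '0 0 0 0 0 0.01 0; 0 0 0 0 0 0.021 0; 0 0 0 0 0 0.026 0; 0 0 0 0 0 0.026 0; 0 0 0 0 0 0.026 0; 0 0 0 0 0 0.026 0; 0 0 0 0 0 0.021 0; 0 0 0 0 0 0.01 0;0 0 0 0 0 0 0'; python3 -m inch '0 0.004 0 0 0 0 0; 0 0.008 0 0 0 0 0; 0 0.012 0 0 0 0 0; 0 0.016 0 0 0 0 0; 0 0.02 0 0 0 0 0; 0 0.024 0 0 0 0 0; -0.0009 0.0254 0 0 0 0 0; -0.0009 0.0254 0 0 0 0 0; -0.0009 0.0254 0 0 0 0 0; -0.0009 0.0254 0 0 0 0 0; -0.0009 0.0254 0 0 0 0 0; -0.0009 0.0254 0 0 0 0 0; -0.0009 0.0254 0 0 0 0 0; -0.0009 0.0254 0 0 0 0 0; -0.0009 0.0254 0 0 0 0 0; -0.0009 0.0254 0 0 0 0 0; -0.0009 0.0254 0 0 0 0 0; -0.0009 0.0254 0 0 0 0 0'; python3 -m inch '0 0.024 0 0 0 0 0; 0 0.02 0 0 0 0 0; 0 0.016 0 0 0 0 0; 0 0.012 0 0 0 0 0; 0 0.008 0 0 0 0 0; 0 0.004 0 0 0 0 0;0 0 0 0 0 0 0;0 0 0 0 0 0 0;0 0 0 0 0 0 0'
python3 - <<'E'
from plant import r
import cv2
for n,(a,b,c,d) in {"top":(160,260,310,420),"scene":(160,290,130,280)}.items():
    im=r.capture(n); cv2.imwrite(f"pics/a_{n}.png",cv2.resize(im[a:b,c:d,::-1],None,fx=5,fy=5,interpolation=cv2.INTER_CUBIC))
E
```

```text
time_s: 7.98
tcp_pos: [0.5199, 0.2543, 0.1683]
eef_rot: [180.0, 0.0, 0.4]
contact_force: [0.1, -0.1, -5.3]
gripper_width: 0.0157
time_s: 9.48
tcp_pos: [0.5112, -0.1369, 0.1689]
eef_rot: [180.0, -0.0, 0.4]
contact_force: [0.5, -0.3, -5.7]
gripper_width: 0.0156
time_s: 10.23
tcp_pos: [0.5132, -0.2179, 0.1686]
eef_rot: [-180.0, -0.0, 0.5]
contact_force: [-0.5, -0.3, -5.0]
gripper_width: 0.0158
```

View pics/a_top.png

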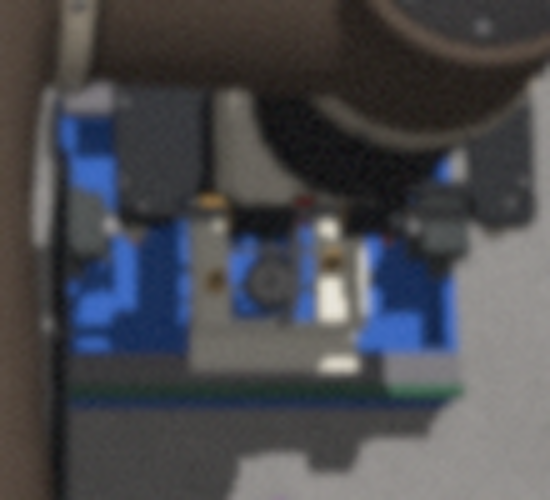

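View pics/a_scene.png

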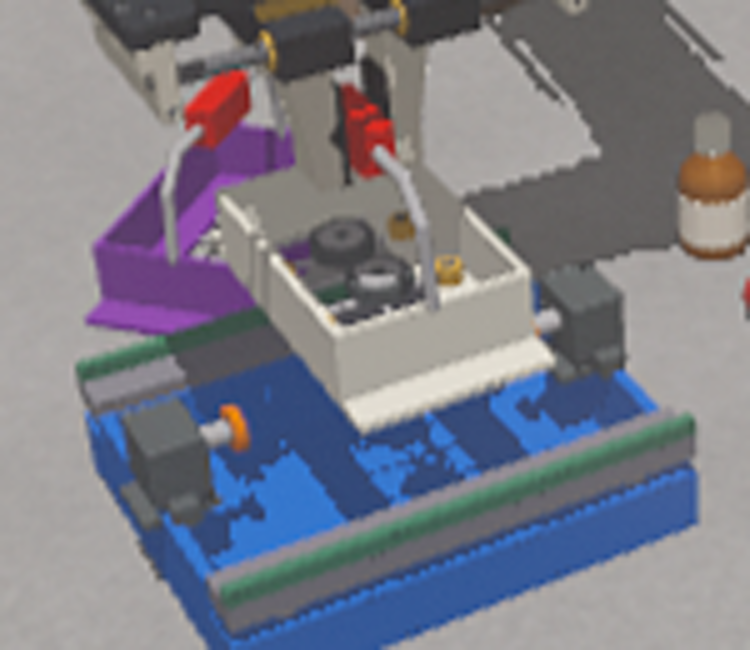

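Run:
```python
from h import *
s=lambda x,y:crop(x,y,5,130,160); t=lambda x,y:crop(x,y,5,310,160)
for nm,z,ps in (("near lip outer",.058,[(220,607),(693,440)]),("near lip inner",.058,[(215,582),(690,415)]),("far lip outer",.058,[(78,365),(165,338)]),("flange bottom",.104,[(365,431),(553,360)]),("flange top",.108,[(365,424),(553,353)]),("rim y corner near z.14",.140,[(335,332),(530,268),(218,195)])):
    print(nm,[back("scene",s(*p),z)[:2].round(4) for p in ps])
print("pred rim", pose(.5132,-.2179,.0087,[[.065,-.043,.14],[.065,.043,.14],[-.065,-.043,.14]])[:,:2].round(4))
for nm,z,ps in (("top flange -x",.108,[(192,373),(357,373)]),("lip outer",.058,[(70,394),(460,390)]),("rim -x",.14,[(192,325),(360,325)])):
    print(nm,[back("top",t(*p),z)[:2].round(4) for p in ps])
```

```text
near lip outer [array([ 0.6123, -0.3271]), array([ 0.6161, -0.1192])]
near lip inner [array([ 0.5973, -0.3236]), array([ 0.6002, -0.1116])]
far lip outer [array([ 0.4265, -0.3238]), array([ 0.4266, -0.2839])]
flange bottom [array([ 0.5963, -0.2554]), array([ 0.5921, -0.1706])]
flange top [array([ 0.5971, -0.2554]), array([ 0.5928, -0.1707])]
rim y corner near z.14 [array([ 0.5767, -0.2561]), array([ 0.5757, -0.1707]), array([ 0.4547, -0.2587])]
pred rim [[ 0.5786 -0.2603]
 [ 0.5778 -0.1743]
 [ 0.4486 -0.2615]]
top flange -x [array([ 0.427 , -0.1739]), array([ 0.4277, -0.2592])]
lip outer [array([ 0.4219, -0.1143]), array([ 0.4258, -0.3231])]
rim -x [array([ 0.4471, -0.1704]), array([ 0.4478, -0.2555])]
```

Both cameras put the sieve about 1–1.5 mm toward -x of the tray centre, so I shift it +1 mm in x. Then I lower it, feeling the force.

```bash
python3 -m inch '0.0005 0 0.004 0 0 0 0; 0.0005 0 0.008 0 0 0 0; 0 0 0.01 0 0 0 0; 0 0 0.01 0 0 0 0; 0 0 0.006 0 0 0 0; 0 0 0.003 0 0 0 0; 0 0 0 0 0 0 0; 0 0 0 0 0 0 0'; python3 -m inch '0 0 0.002 0 0 0 0; 0 0 0.002 0 0 0 0;0 0 0 0 0 0 0;0 0 0 0 0 0 0'; python3 -m inch '0 0 0.002 0 0 0 0; 0 0 0.001 0 0 0 0;0 0 0 0 0 0 0;0 0 0 0 0 0 0'
```

```text
time_s: 11.0
tcp_pos: [0.5143, -0.2186, 0.1274]
eef_rot: [180.0, 0.0, 0.5]
contact_force: [-0.1, -0.1, -4.9]
gripper_width: 0.0156
time_s: 11.33
tcp_pos: [0.5142, -0.2185, 0.1237]
eef_rot: [180.0, -0.0, 0.5]
contact_force: [-0.2, -0.2, -4.8]
gripper_width: 0.016
time_s: 11.67
tcp_pos: [0.5141, -0.2185, 0.1205]
eef_rot: [180.0, 0.0, 0.5]
contact_force: [-0.2, 0.0, -4.8]
gripper_width: 0.0158
```

Full weight is still on the arm below lip height, so the flanges are between the lips. I continue down.

```bash
python3 -m inch '0 0 0.002 0 0 0 0; 0 0 0.001 0 0 0 0;0 0 0 0 0 0 0;0 0 0 0 0 0 0';  python3 -m inch '0 0 0.002 0 0 0 0; 0 0 0.001 0 0 0 0;0 0 0 0 0 0 0;0 0 0 0 0 0 0'; python3 -m inch '0 0 0.001 0 0 0 0; 0 0 0 0 0 0 0;0 0 0 0 0 0 0'
```

```text
time_s: 12.0
tcp_pos: [0.5141, -0.2185, 0.1174]
eef_rot: [-180.0, 0.0, 0.5]
contact_force: [0.1, -0.5, -5.0]
gripper_width: 0.0157
time_s: 12.33
tcp_pos: [0.5144, -0.2185, 0.1149]
eef_rot: [180.0, -0.0, 0.5]
contact_force: [-0.7, 0.6, -0.2]
gripper_width: 0.0156
time_s: 12.58
tcp_pos: [0.5144, -0.2185, 0.1139]
eef_rot: [180.0, -0.0, 0.5]
contact_force: [-0.6, 0.5, 1.0]
gripper_width: 0.016
```

```bash
python3 -m inch '0 0 0.001 0 0 0 0; 0 -0.003 0 0 0 0 0; 0 -0.005 0 0 0 0 0;0 -0.005 0 0 0 0 0;0 -0.003 0 0 0 0 0;0 0 0 0 0 0 0;0 0 0 0 0 0 0'; for i in 1; do python3 -m inch '0 -0.002 0 0 0 0 0;0 0 0 0 0 0 0;0 0 0 0 0 0 0'; done;  python3 -m inch '0 -0.002 0 0 0 0 0;0 0 0 0 0 0 0;0 0 0 0 0 0 0'; python3 -m inch '0 -0.0015 0 0 0 0 0;0 0 0 0 0 0 0;0 0 0 0 0 0 0'
```

```text
time_s: 13.17
tcp_pos: [0.5143, -0.2017, 0.1127]
eef_rot: [-180.0, -0.0, 0.5]
contact_force: [-0.2, 2.2, 1.9]
gripper_width: 0.0156
time_s: 13.42
tcp_pos: [0.5142, -0.2003, 0.1126]
eef_rot: [-180.0, -0.0, 0.5]
contact_force: [0.8, 0.9, 2.6]
gripper_width: 0.0159
time_s: 13.67
tcp_pos: [0.5141, -0.1985, 0.1126]
eef_rot: [180.0, -0.0, 0.5]
contact_force: [1.1, -1.0, 2.1]
gripper_width: 0.0155
time_s: 13.92
tcp_pos: [0.514, -0.197, 0.1126]
eef_rot: [180.0, 0.0, 0.5]
contact_force: [0.7, -2.0, 2.6]
gripper_width: 0.0161
```

```bash
python3 -m inch '0 -0.001 0 0 0 0 0;0 0 0 0 0 0 0;0 0 0 0 0 0 0';  python3 -m inch '0 -0.001 0 0 0 0 0;0 0 0 0 0 0 0;0 0 0 0 0 0 0'; python3 -m inch '0 -0.001 0 0 0 0 0;0 0 0 0 0 0 0;0 0 0 0 0 0 0'
python3 - <<'E'
from plant import r
import cv2
im=r.capture("scene"); cv2.imwrite(f"pics/bl.png",cv2.resize(im[160:290,130:280,::-1],None,fx=5,fy=5,interpolation=cv2.INTER_CUBIC))
E
```

```text
time_s: 14.17
tcp_pos: [0.5139, -0.196, 0.1126]
eef_rot: [180.0, 0.0, 0.5]
contact_force: [-0.6, -2.2, 2.7]
gripper_width: 0.0158
time_s: 14.42
tcp_pos: [0.5139, -0.1952, 0.1126]
eef_rot: [180.0, 0.0, 0.5]
contact_force: [0.1, -5.1, 1.8]
gripper_width: 0.0157
time_s: 14.67
tcp_pos: [0.5139, -0.1942, 0.1126]
eef_rot: [180.0, 0.0, 0.5]
contact_force: [0.1, -4.7, 1.9]
gripper_width: 0.0154
```

View pics/bl.png

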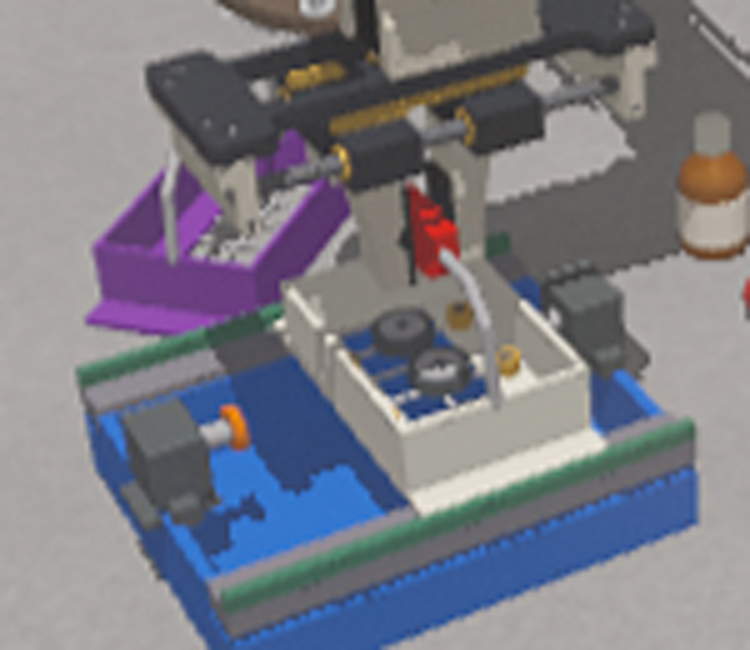

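```bash
cat > avg.py <<'E'
from plant import r
import numpy as np,sys
F=[];T=[]
for i in range(int(sys.argv[1]) if len(sys.argv)>1 else 8):
    r.capture("scene"); s=r.get_state(); F.append(s["contact_force"]); T.append(s["tcp_pos"])
print(s["time_s"],np.mean(F,0).round(2),(np.std(F,0)).round(2),np.mean(T,0).round(5))
E
python3 avg.py 8
python3 -m inch '0 0.001 0 0 0 0 0;0 0 0 0 0 0 0'; python3 avg.py 8;python3 -m inch '0 0.001 0 0 0 0 0;0 0 0 0 0 0 0'; python3 avg.py 8
```

```text
15.1167 [-0.06 -5.27  2.14] [0.55 0.59 0.56] [ 0.5139  -0.19423  0.11257]
time_s: 15.28
tcp_pos: [0.5139, -0.1948, 0.1125]
eef_rot: [-180.0, 0.0, 0.5]
contact_force: [0.5, -1.1, 2.6]
gripper_width: 0.0159
15.6833 [-0.16 -1.    2.91] [0.52 0.72 0.49] [ 0.51391 -0.19478  0.1125 ]
time_s: 15.85
tcp_pos: [0.514, -0.1958, 0.1125]
eef_rot: [-180.0, 0.0, 0.5]
contact_force: [-0.5, 1.4, 3.1]
gripper_width: 0.0156
16.25 [-0.96  1.84  2.86] [0.5  0.62 0.59] [ 0.51394 -0.19581  0.11249]
```

```bash
python3 -m inch '0 0.004 0 0 0 0 0;0 0.008 0 0 0 0 0;0 0.01 0 0 0 0 0;0 0.008 0 0 0 0 0;0 0.006 0 0 0 0 0;0 0.003 0 0 0 0 0;0 0 0 0 0 0 0'|grep pos; python3 avg.py 5; python3 -m inch '0 0.0015 0 0 0 0 0;0 0 0 0 0 0 0'|grep pos; python3 avg.py 5; python3 -m inch '0 0.0015 0 0 0 0 0;0 0 0 0 0 0 0'|grep pos; python3 avg.py 5;  python3 -m inch '0 0.001 0 0 0 0 0;0 0 0 0 0 0 0'|grep pos; python3 avg.py 5
```

```text
tcp_pos: [0.5143, -0.2363, 0.1126]
17.0833 [ 0.06 -2.46  2.19] [0.16 0.44 0.65] [ 0.51426 -0.23569  0.11269]
tcp_pos: [0.5143, -0.236, 0.1125]
17.5 [-0.42  1.73  2.85] [0.39 0.85 0.29] [ 0.51427 -0.23605  0.11248]
tcp_pos: [0.5143, -0.2379, 0.1125]
17.9167 [-0.13  2.78  2.75] [0.42 0.65 0.4 ] [ 0.51435 -0.23789  0.11252]
tcp_pos: [0.5144, -0.2391, 0.1126]
18.3333 [-0.07  2.42  2.72] [0.48 0.4  0.43] [ 0.51439 -0.23908  0.11258]
```

```bash
python3 -m inch '0 0.001 0 0 0 0 0;0 0 0 0 0 0 0'|grep pos; python3 avg.py 5; python3 -m inch '0 0.001 0 0 0 0 0;0 0 0 0 0 0 0'|grep pos; python3 avg.py 5; python3 -m inch '0 0.001 0 0 0 0 0;0 0 0 0 0 0 0'|grep pos; python3 avg.py 5;  python3 -m inch '0 0.001 0 0 0 0 0;0 0 0 0 0 0 0'|grep pos; python3 avg.py 5
```

```text
tcp_pos: [0.5144, -0.2401, 0.1126]
18.75 [-0.24  2.39  2.41] [0.5  0.44 0.38] [ 0.51437 -0.24008  0.11258]
tcp_pos: [0.5144, -0.241, 0.1126]
19.1667 [-0.2   2.49  2.24] [0.44 0.49 0.51] [ 0.51436 -0.241    0.11255]
tcp_pos: [0.5144, -0.2418, 0.1125]
19.5833 [-0.26  5.04  3.51] [0.49 0.31 0.46] [ 0.51436 -0.2418   0.11254]
tcp_pos: [0.5144, -0.2428, 0.1126]
20.0 [-0.28  5.4   3.75] [0.39 0.4  0.52] [ 0.51437 -0.24278  0.11254]
```

Contacts by feel:

| Buffer | Contact, TCP y | Target for a 3 mm press, TCP y |
|---|---|---|
| Left | about -0.1956 | -0.1926 |
| Right | about -0.2414 | -0.2444 |

Runner friction is about 2.4 N. Next is a firm left press, then a right one.

```bash
python3 -m inch '0 -0.005 0 0 0 0 0;0 -0.01 0 0 0 0 0;0 -0.012 0 0 0 0 0;0 -0.01 0 0 0 0 0;0 -0.006 0 0 0 0 0;0 -0.003 0 0 0 0 0;0 -0.002 0 0 0 0 0;0 -0.0018 0 0 0 0 0;0 0 0 0 0 0 0'|grep pos; python3 avg.py 4;  python3 -m inch '0 0.005 0 0 0 0 0;0 0.01 0 0 0 0 0;0 0.012 0 0 0 0 0;0 0.01 0 0 0 0 0;0 0.006 0 0 0 0 0;0 0.004 0 0 0 0 0;0 0.003 0 0 0 0 0;0 0.0018 0 0 0 0 0;0 0 0 0 0 0 0'|grep pos; python3 avg.py 4
```

```text
tcp_pos: [0.514, -0.1933, 0.1127]
20.95 [-0.38 -3.06  3.75] [0.25 0.29 0.66] [ 0.514   -0.19336  0.11267]
tcp_pos: [0.5143, -0.2449, 0.1123]
21.9 [0.04 4.06 1.57] [0.5  0.51 0.29] [ 0.51426 -0.24484  0.11234]
```

```bash
python3 -m inch '0 -0.006 0 0 0 0 0;0 -0.006 0 0 0 0 0;0 0 0 0 0 0 0'|grep pos; python3 -m inch '0 -0.03 0 0 0 0 0'|grep -E "pos|force";python3 -m inch '0 0 0 0 0 0 0'|grep -E "pos|force";python3 -m inch '0 0 0 0 0 0 0'|grep -E "pos|force";python3 -m inch '0 0 0 0 0 0 0'|grep -E "pos|force"; python3 -m inch '0 0.03 0 0 0 0 0'|grep -E "pos|force";python3 -m inch '0 0 0 0 0 0 0'|grep -E "pos|force";python3 -m inch '0 0 0 0 0 0 0'|grep -E "pos|force"
python3 - <<'E'
from plant import r
import cv2
for n,(a,b,c,d) in {"top":(160,260,310,420),"scene":(160,290,130,280)}.items():
    im=r.capture(n); cv2.imwrite(f"pics/k1_{n}.png",cv2.resize(im[a:b,c:d,::-1],None,fx=5,fy=5,interpolation=cv2.INTER_CUBIC))
E
```

```text
tcp_pos: [0.5143, -0.2326, 0.1128]
tcp_pos: [0.5144, -0.2056, 0.1128]
contact_force: [2.1, -2.7, 3.6]
tcp_pos: [0.514, -0.2007, 0.1127]
contact_force: [-0.3, 3.6, 3.1]
tcp_pos: [0.5141, -0.2016, 0.1127]
contact_force: [-0.4, 2.8, 2.9]
tcp_pos: [0.5141, -0.2024, 0.1127]
contact_force: [-0.6, 3.1, 2.9]
tcp_pos: [0.5147, -0.2302, 0.1128]
contact_force: [0.5, 2.1, 2.5]
tcp_pos: [0.5148, -0.2356, 0.1128]
contact_force: [1.0, -2.7, 3.4]
tcp_pos: [0.5146, -0.2348, 0.1127]
contact_force: [0.2, -2.8, 2.7]
```

View pics/k1_scene.png

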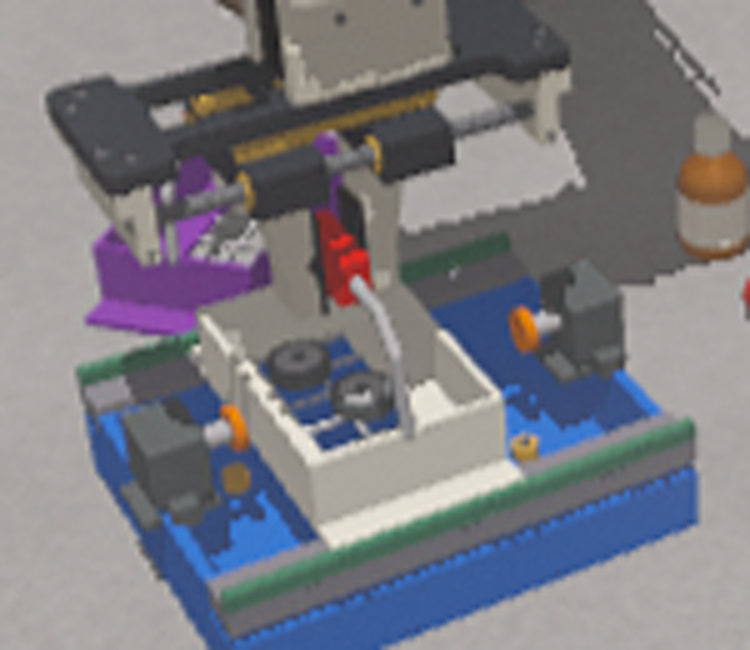

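View pics/k1_top.png

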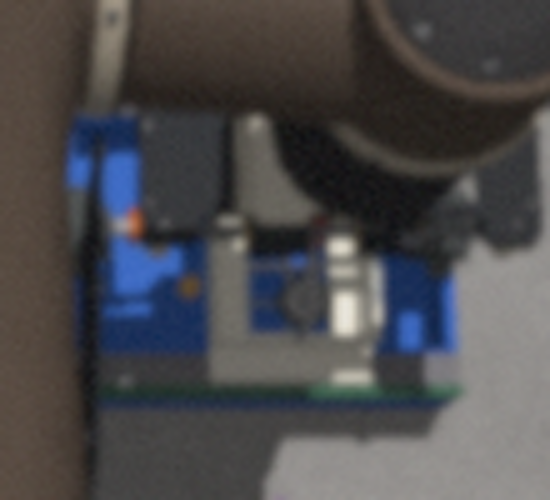

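Single quick rows overshoot by only about 1.5 mm, and bushes are already dropping: two are visible in the tray at about scene crop (235,480) and (525,448). Now full cycles, each a quick stroke followed by a soft press.

```bash
python3 -m inch '0 0.005 0 0 0 0 0;0 0.004 0 0 0 0 0;0 0.002 0 0 0 0 0;0 0 0 0 0 0 0;0 0 0 0 0 0 0'|grep -E "pos|force"; for_=1; python3 -m inch '0 -0.035 0 0 0 0 0;0 -0.008 0 0 0 0 0;0 -0.005 0 0 0 0 0;0 -0.0025 0 0 0 0 0;0 -0.0015 0 0 0 0 0;0 0 0 0 0 0 0;0 0 0 0 0 0 0'|grep -E "pos|force"; python3 -m inch '0 0.035 0 0 0 0 0;0 0.008 0 0 0 0 0;0 0.005 0 0 0 0 0;0 0.0025 0 0 0 0 0;0 0.0015 0 0 0 0 0;0 0 0 0 0 0 0;0 0 0 0 0 0 0'|grep -E "pos|force"; python3 -m inch '0 -0.035 0 0 0 0 0;0 -0.008 0 0 0 0 0;0 -0.005 0 0 0 0 0;0 -0.0025 0 0 0 0 0;0 -0.0015 0 0 0 0 0;0 0 0 0 0 0 0;0 0 0 0 0 0 0'|grep -E "pos|force"; python3 -m inch '0 0.035 0 0 0 0 0;0 0.008 0 0 0 0 0;0 0.005 0 0 0 0 0;0 0.0025 0 0 0 0 0;0 0.0015 0 0 0 0 0;0 0 0 0 0 0 0;0 0 0 0 0 0 0'|grep -E "pos|force"
python3 - <<'E'
from plant import r
import cv2
for n,(a,b,c,d) in {"top":(160,260,310,420),"scene":(160,290,130,280)}.items():
    im=r.capture(n); cv2.imwrite(f"pics/k2_{n}.png",cv2.resize(im[a:b,c:d,::-1],None,fx=5,fy=5,interpolation=cv2.INTER_CUBIC))
E
```

```text
tcp_pos: [0.5143, -0.2436, 0.1124]
contact_force: [-0.8, 3.5, 2.7]
tcp_pos: [0.514, -0.1929, 0.1128]
contact_force: [-1.0, -5.3, 4.2]
tcp_pos: [0.5143, -0.2432, 0.1123]
contact_force: [0.4, 3.7, 2.1]
tcp_pos: [0.5139, -0.1929, 0.1127]
contact_force: [-0.4, -3.8, 3.5]
tcp_pos: [0.5143, -0.2432, 0.1123]
contact_force: [0.1, 3.8, 1.7]
```

View pics/k2_scene.png

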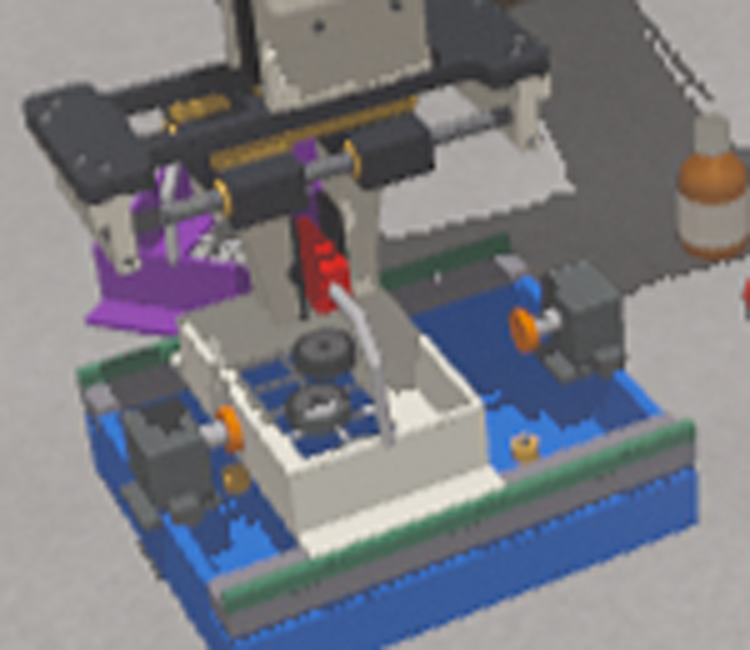

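View pics/k2_top.png

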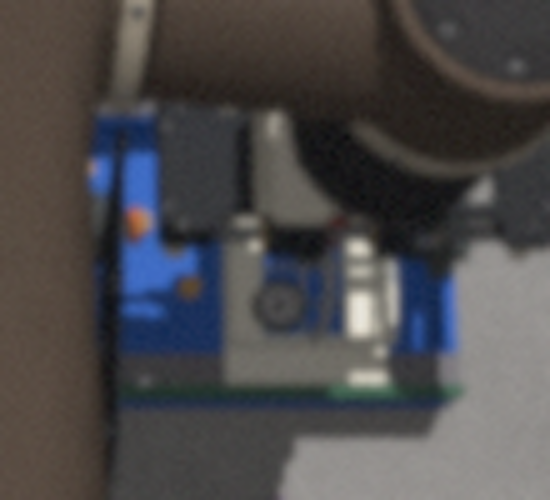

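```bash
python3 -m inch '0 0.001 0 0 0 0 0;0 0 0 0 0 0 0;0 -0.038 0 0 0 0 0;0 -0.005 0 0 0 0 0;0 -0.005 0 0 0 0 0;0 -0.003 0 0 0 0 0;0 -0.0017 0 0 0 0 0;0 0 0 0 0 0 0;0 0 0 0 0 0 0'|grep -E "pos|force"; python3 -m inch '0 0.038 0 0 0 0 0;0 0.005 0 0 0 0 0;0 0.005 0 0 0 0 0;0 0.003 0 0 0 0 0;0 0.0017 0 0 0 0 0;0 0 0 0 0 0 0;0 0 0 0 0 0 0'|grep -E "pos|force"; python3 -m inch '0 -0.038 0 0 0 0 0;0 -0.005 0 0 0 0 0;0 -0.005 0 0 0 0 0;0 -0.003 0 0 0 0 0;0 -0.0017 0 0 0 0 0;0 0 0 0 0 0 0;0 0 0 0 0 0 0'|grep -E "pos|force"
python3 - <<'E'
from plant import r
import cv2
for n,(a,b,c,d) in {"top":(160,260,310,420),"scene":(160,290,130,280)}.items():
    im=r.capture(n); cv2.imwrite(f"pics/k3_{n}.png",cv2.resize(im[a:b,c:d,::-1],None,fx=5,fy=5,interpolation=cv2.INTER_CUBIC))
E
python3 -m inch '0 0.038 0 0 0 0 0;0 0.005 0 0 0 0 0;0 0.005 0 0 0 0 0;0 0.003 0 0 0 0 0;0 0.0017 0 0 0 0 0;0 0 0 0 0 0 0;0 0 0 0 0 0 0'|grep -E "pos|force"
python3 - <<'E'
from plant import r
import cv2
for n,(a,b,c,d) in {"top":(160,260,310,420),"scene":(160,290,130,280)}.items():
    im=r.capture(n); cv2.imwrite(f"pics/k4_{n}.png",cv2.resize(im[a:b,c:d,::-1],None,fx=5,fy=5,interpolation=cv2.INTER_CUBIC))
print(r.get_state()["time_s"])
E
```

```text
tcp_pos: [0.5141, -0.1932, 0.1128]
contact_force: [-0.1, -4.2, 4.1]
tcp_pos: [0.5143, -0.2442, 0.1123]
contact_force: [-0.0, 4.4, 2.2]
tcp_pos: [0.514, -0.193, 0.1128]
contact_force: [-0.8, -4.7, 4.2]
tcp_pos: [0.5143, -0.244, 0.1122]
contact_force: [0.2, 3.6, 1.9]
28.3833
```

View pics/k3_scene.png

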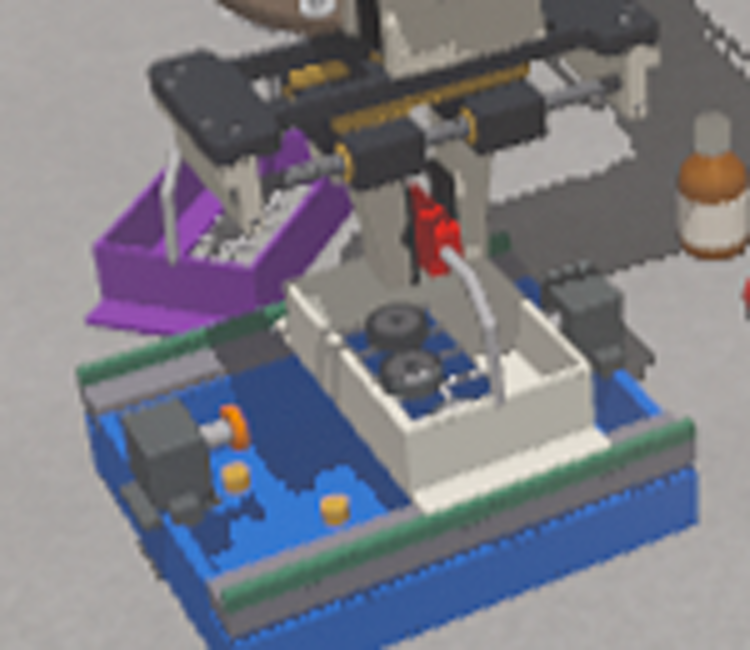

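View pics/k4_scene.png

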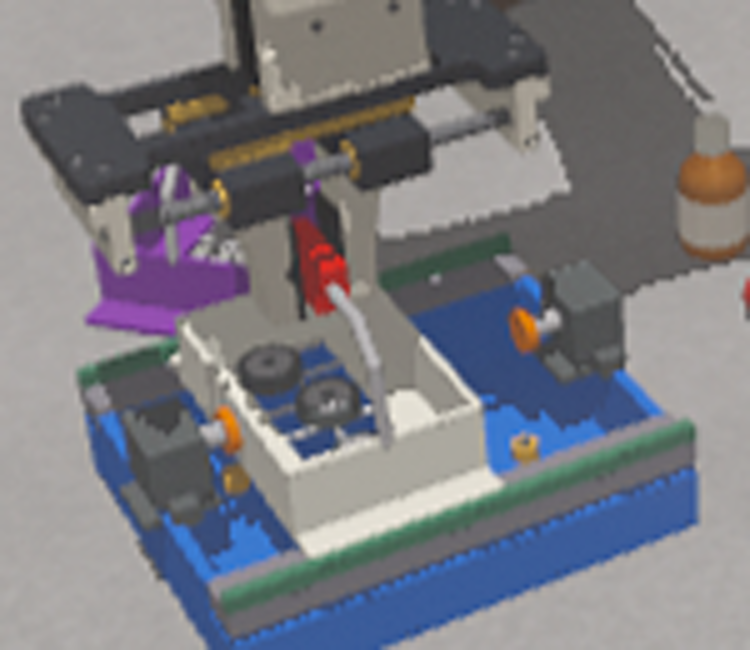

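View pics/k3_top.png

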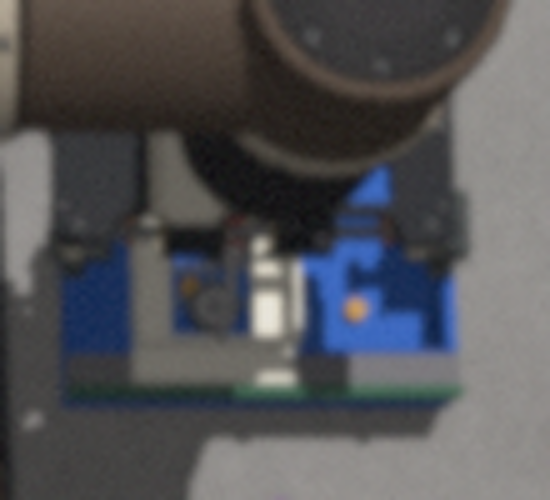

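Run:
```python
from h import *
s=lambda x,y:back("scene",crop(x,y,5,130,160),.009)[:2].round(3); t=lambda x,y:back("top",crop(x,y,5,310,160),.009)[:2].round(3)
print("scene A",s(235,478),"B",s(333,508),"C",s(525,448)); print("top",t(188,287),t(355,310),t(172,247))
from plant import r
for n in("top","scene"): 
  for q in("bush0_mid","wheel0_mid"): print(n,q,[(np.round(d["xy"],1),round(d["p"],2)) for d in r.recognise(q,n)])
```

```text
scene A [ 0.477 -0.276] B [ 0.52  -0.247] C [ 0.525 -0.156]
top [ 0.489 -0.184] [ 0.477 -0.277] [ 0.511 -0.175]
top bush0_mid [(array([374.8, 224.6]), 0.32)]
top wheel0_mid []
scene bush0_mid []
scene wheel0_mid [(array([272.1, 197.2]), 0.68)]
```

View pics/k4_top.png

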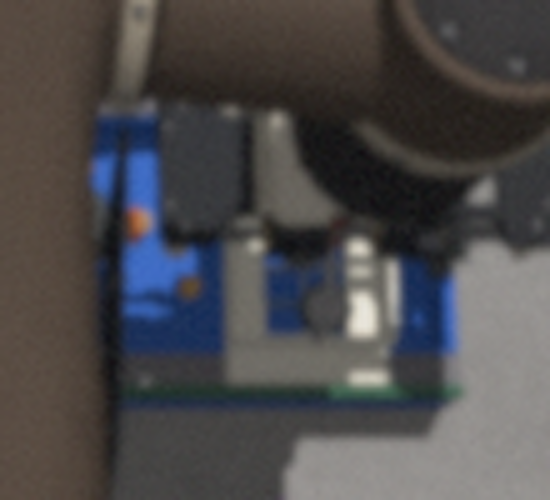

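Five distinct bushes now lie in the tray: A (.477,-.277), B (.520,-.247), C (.525,-.156), D (.489,-.184), and probably E (.511,-.175). I add two slower, slightly firmer press cycles to be sure of half travel on each side.

```bash
python3 -m inch '0 -0.037 0 0 0 0 0;0 -0.005 0 0 0 0 0;0 -0.003 0 0 0 0 0;0 -0.002 0 0 0 0 0;0 -0.0015 0 0 0 0 0;0 -0.0015 0 0 0 0 0;0 -0.0015 0 0 0 0 0;0 -0.001 0 0 0 0 0;0 -0.001 0 0 0 0 0;0 0 0 0 0 0 0'|grep -E "pos|force";python3 avg.py 4; python3 -m inch '0 0.037 0 0 0 0 0;0 0.005 0 0 0 0 0;0 0.003 0 0 0 0 0;0 0.002 0 0 0 0 0;0 0.0015 0 0 0 0 0;0 0.0015 0 0 0 0 0;0 0.0015 0 0 0 0 0;0 0.0015 0 0 0 0 0;0 0.001 0 0 0 0 0;0 0 0 0 0 0 0'|grep -E "pos|force";python3 avg.py 4
```

```text
tcp_pos: [0.5141, -0.1925, 0.1127]
contact_force: [-0.2, -6.5, 2.7]
29.6167 [ 0.2  -6.43  2.96] [0.58 0.57 0.34] [ 0.51404 -0.19256  0.1127 ]
tcp_pos: [0.5143, -0.2445, 0.1125]
contact_force: [-0.6, 5.5, 4.2]
30.65 [-0.84  5.41  4.14] [0.42 0.22 0.42] [ 0.51428 -0.24444  0.11249]
```

```bash
python3 -m inch '0 0.001 0 0 0 0 0;0 0 0 0 0 0 0;0 0 0 0 0 0 0'|grep pos;python3 avg.py 4; python3 -m inch '0 -0.037 0 0 0 0 0;0 -0.005 0 0 0 0 0;0 -0.003 0 0 0 0 0;0 -0.002 0 0 0 0 0;0 -0.0015 0 0 0 0 0;0 -0.0015 0 0 0 0 0;0 -0.0015 0 0 0 0 0;0 -0.001 0 0 0 0 0;0 -0.0005 0 0 0 0 0;0 0 0 0 0 0 0;0 0 0 0 0 0 0'|grep -E "pos|force"; python3 -m inch '0 0.037 0 0 0 0 0;0 0.005 0 0 0 0 0;0 0.003 0 0 0 0 0;0 0.002 0 0 0 0 0;0 0.0015 0 0 0 0 0;0 0.0015 0 0 0 0 0;0 0.0015 0 0 0 0 0;0 0.001 0 0 0 0 0;0 0.0005 0 0 0 0 0;0 0 0 0 0 0 0'|grep -E "pos|force";python3 avg.py 4;python3 -m inch '0 -0.037 0 0 0 0 0;0 -0.005 0 0 0 0 0;0 -0.003 0 0 0 0 0;0 -0.002 0 0 0 0 0;0 -0.0015 0 0 0 0 0;0 -0.0015 0 0 0 0 0;0 -0.0015 0 0 0 0 0;0 -0.001 0 0 0 0 0;0 -0.0005 0 0 0 0 0;0 0 0 0 0 0 0;0 0 0 0 0 0 0'|grep -E "pos|force"; python3 -m inch '0 0.037 0 0 0 0 0;0 0.005 0 0 0 0 0;0 0.003 0 0 0 0 0;0 0.002 0 0 0 0 0;0 0.0015 0 0 0 0 0;0 0.0015 0 0 0 0 0;0 0.0015 0 0 0 0 0;0 0.001 0 0 0 0 0;0 0.0005 0 0 0 0 0;0 0 0 0 0 0 0;0 0 0 0 0 0 0'|grep -E "pos|force"
```

```text
tcp_pos: [0.5143, -0.2453, 0.1125]
31.1 [-0.05  6.54  4.38] [0.45 0.42 0.45] [ 0.51427 -0.24526  0.11248]
tcp_pos: [0.514, -0.1942, 0.1126]
contact_force: [0.4, -5.9, 2.6]
tcp_pos: [0.5142, -0.2449, 0.1124]
contact_force: [0.1, 7.1, 4.0]
33.05 [-0.42  6.85  4.01] [0.55 0.51 0.37] [ 0.5142  -0.24492  0.11238]
tcp_pos: [0.514, -0.1942, 0.1126]
contact_force: [0.3, -5.5, 2.4]
tcp_pos: [0.5142, -0.2449, 0.1124]
contact_force: [-0.9, 6.9, 4.1]
```

```bash
python3 -m inch '0 -0.037 0 0 0 0 0;0 -0.005 0 0 0 0 0;0 -0.003 0 0 0 0 0;0 -0.002 0 0 0 0 0;0 -0.0015 0 0 0 0 0;0 -0.0015 0 0 0 0 0;0 -0.0015 0 0 0 0 0;0 -0.001 0 0 0 0 0;0 -0.001 0 0 0 0 0;0 -0.001 0 0 0 0 0;0 0 0 0 0 0 0;0 0 0 0 0 0 0'|grep -E "pos|force"; python3 -m inch '0 0.004 0 0 0 0 0;0 0.006 0 0 0 0 0;0 0.008 0 0 0 0 0;0 0.005 0 0 0 0 0;0 0.002 0 0 0 0 0;0 0 0 0 0 0 0; 0 0 -0.003 0 0 0 0;0 0 -0.003 0 0 0 0;0 0 -0.006 0 0 0 0; 0 0 -0.01 0 0 0 0; 0 0 -0.012 0 0 0 0; 0 0 -0.012 0 0 0 0; 0 0 -0.006 0 0 0 0;0 0 -0.002 0 0 0 0;0 0 0 0 0 0 0;0 0 0 0 0 0 0'; python3 avg.py 3;python3 - <<'E'
from plant import r
import cv2
for n,(a,b,c,d) in {"top":(160,260,310,420),"scene":(160,290,130,280)}.items():
    im=r.capture(n); cv2.imwrite(f"pics/k5_{n}.png",cv2.resize(im[a:b,c:d,::-1],None,fx=5,fy=5,interpolation=cv2.INTER_CUBIC))
E
```

```text
tcp_pos: [0.514, -0.1928, 0.1126]
contact_force: [0.2, -5.4, 2.1]
time_s: 37.22
tcp_pos: [0.5137, -0.2168, 0.1661]
eef_rot: [-180.0, 0.0, 0.5]
contact_force: [0.1, 0.2, -4.1]
gripper_width: 0.0158
37.3667 [ 0.25 -0.02 -4.9 ] [0.68 0.1  0.16] [ 0.51363 -0.21682  0.16583]
```

View pics/k5_scene.png

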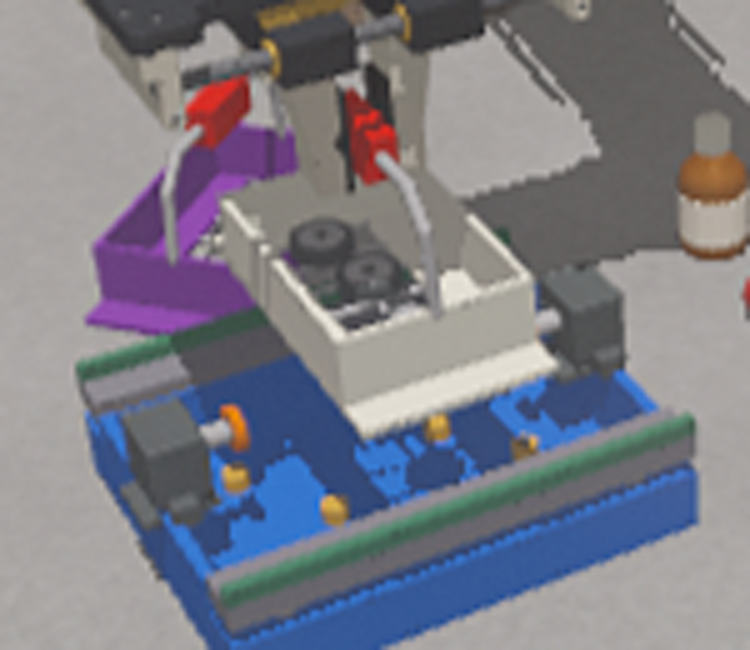

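View pics/k5_top.png

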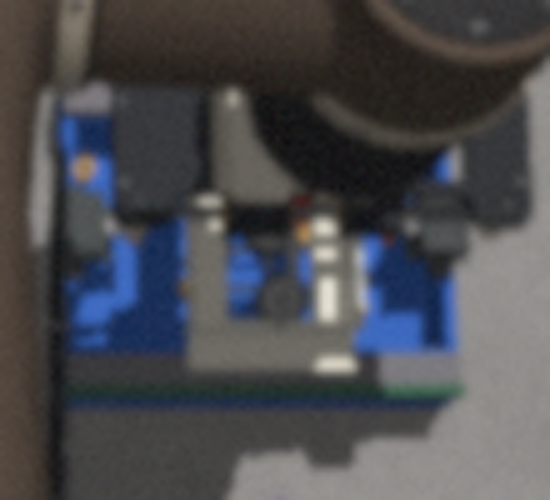

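Run:
```python
from h import *
s=lambda x,y:back("scene",crop(x,y,5,130,160),.009)[:2].round(3); t=lambda x,y:back("top",crop(x,y,5,310,160),.009)[:2].round(3)
print("scene A",s(235,478),"B",s(333,508),"C",s(525,446),"F",s(438,428)); print("top",t(185,287),t(85,167),t(302,230), "A in top px", proj("top",[[.477,-.277,.009],[.525,-.156,.009],[.52,-.247,.009]]))
```

```text
scene A [ 0.477 -0.276] B [ 0.52  -0.247] C [ 0.524 -0.155] F [ 0.491 -0.183]
top [ 0.489 -0.182] [ 0.557 -0.127] [ 0.522 -0.248] A in top px [[380.68586486 221.44450577]
 [337.04257466 204.16119153]
 [369.58688403 206.17750755]]
```

Run:
```python
from h import *
a=cv2.imread("pics/k5_top.png"); b=cv2.imread("pics/k5_scene.png")
print(proj("scene",[[.557,-.127,.009]]))
cv2.imwrite("pics/z.png",np.vstack([cv2.resize(a[100:330,50:230],(540,500))[:290],cv2.resize(a[190:290,50:350],(540,180))]))
h=cv2.cvtColor(a,cv2.COLOR_BGR2HSV); m=(h[...,0]>5)&(h[...,0]<25)&(h[...,1]>110)&(h[...,2]>80); m[:95]=0
_,l,st,ce=cv2.connectedComponentsWithStats(m.astype(np.uint8))
print([(s[4],c.round(),a[int(c[1]),int(c[0])]) for s,c in zip(st[1:],ce[1:]) if s[4]>40])
```

```text
[[252.53963004 252.44845737]]
[(np.int32(120), array([302., 229.]), array([ 73, 111, 145], dtype=uint8))]
```

View pics/z.png

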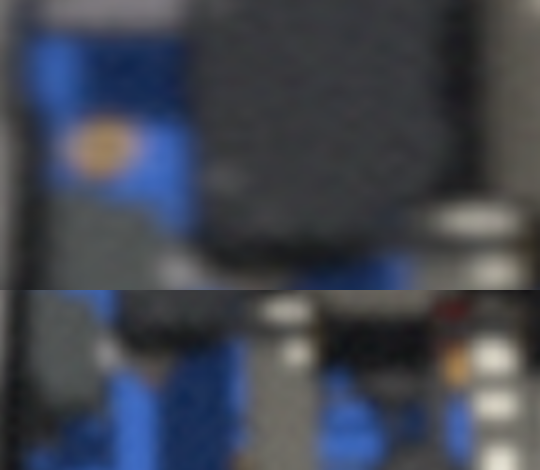

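The fifth bush is clear at (.557,-.127), inside the tray near the left block, so all five are accounted for. I carry the sieve back to the mat.

```bash
python3 -m inch '0 -0.004 0 0 0 0 0; 0 -0.008 0 0 0 0 0; 0 -0.012 0 0 0 0 0; 0 -0.016 0 0 0 0 0; 0 -0.02 0 0 0 0 0; 0 -0.024 0 0 0 0 0; -0.0005 -0.0246 0 0 0 0 0; -0.0005 -0.0246 0 0 0 0 0; -0.0005 -0.0246 0 0 0 0 0; -0.0005 -0.0246 0 0 0 0 0; -0.0005 -0.0246 0 0 0 0 0; -0.0005 -0.0246 0 0 0 0 0; -0.0005 -0.0246 0 0 0 0 0; -0.0005 -0.0246 0 0 0 0 0; -0.0005 -0.0246 0 0 0 0 0; -0.0005 -0.0246 0 0 0 0 0; -0.0005 -0.0246 0 0 0 0 0; -0.0005 -0.0246 0 0 0 0 0'; python3 -m inch '0 -0.024 0 0 0 0 0; 0 -0.02 0 0 0 0 0; 0 -0.016 0 0 0 0 0; 0 -0.012 0 0 0 0 0; 0 -0.008 0 0 0 0 0; 0 -0.004 0 0 0 0 0;0 0 0 0 0 0 0;0 0 0 0 0 0 0; 0 0 0.004 0 0 0 0; 0 0 0.01 0 0 0 0; 0 0 0.014 0 0 0 0; 0 0 0.016 0 0 0 0; 0 0 0.016 0 0 0 0; 0 0 0.014 0 0 0 0; 0 0 0.01 0 0 0 0; 0 0 0.006 0 0 0 0; 0 0 0 0 0 0 0'; python3 avg.py 2
```

```text
time_s: 38.97
tcp_pos: [0.5041, 0.1643, 0.1667]
eef_rot: [-180.0, -0.0, 0.5]
contact_force: [1.1, -0.5, -4.5]
gripper_width: 0.0158
time_s: 40.38
tcp_pos: [0.5036, 0.2452, 0.0749]
eef_rot: [179.9, 0.1, 0.4]
contact_force: [0.4, -0.4, -4.5]
gripper_width: 0.0161
40.4833 [-0.35  0.18 -4.5 ] [0.18 0.79 0.57] [0.50437 0.24591 0.07638]
```

```bash
python3 -m inch '0 0 0.003 0 0 0 0; 0 0 0.002 0 0 0 0;0 0 0 0 0 0 0; 0 0 0 0 0 0 0';python3 -m inch '0 0 0.002 0 0 0 0; 0 0 0 0 0 0 0;0 0 0 0 0 0 0'; python3 -m inch '0 0 0.001 0 0 0 0; 0 0 0 0 0 0 0;0 0 0 0 0 0 0'
```

```text
time_s: 40.82
tcp_pos: [0.5043, 0.2462, 0.0718]
eef_rot: [-180.0, -0.0, 0.5]
contact_force: [-0.3, 0.1, -4.9]
gripper_width: 0.0156
time_s: 41.07
tcp_pos: [0.5042, 0.2461, 0.0695]
eef_rot: [180.0, 0.0, 0.5]
contact_force: [-0.4, 0.8, -4.2]
gripper_width: 0.0155
time_s: 41.32
tcp_pos: [0.5043, 0.2461, 0.0685]
eef_rot: [180.0, 0.0, 0.5]
contact_force: [-0.4, 0.9, -4.7]
gripper_width: 0.016
```

```bash
python3 -m inch '0 0 0.0007 0 0 0 0; 0 0 0 0 0 0 0;0 0 0 0 0 0 0';python3 -m inch '0 0 0.0007 0 0 0 0; 0 0 0 0 0 0 0;0 0 0 0 0 0 0'
```

```text
time_s: 41.57
tcp_pos: [0.5044, 0.2462, 0.0682]
eef_rot: [-180.0, -0.0, 0.5]
contact_force: [-1.2, -0.5, -0.2]
gripper_width: 0.0157
time_s: 41.82
tcp_pos: [0.5044, 0.2462, 0.0682]
eef_rot: [-180.0, -0.0, 0.5]
contact_force: [-4.5, -1.6, 6.3]
gripper_width: 0.0159
```

The sieve stands on the mat. I unload slightly, open and retreat.

```bash
python3 -m inch '0 0 -0.0008 0 0 0 0; 0 0 0 0 0 0 0.2; 0 0 0 0 0 0 0.3; 0 0 0 0 0 0 0.5; 0 0 0 0 0 0 0.8; 0 0 0 0 0 0 1;0 0 0 0 0 0 1;0 0 0 0 0 0 1;0 0 0 0 0 0 1'; python3 -m inch '0 0 -0.005 0 0 0 1; 0 0 -0.015 0 0 0 1;0 0 -0.02 0 0 0 1;0 0 -0.03 0 0 0 1;0 0 -0.03 0 0 0 1;0 0 -0.02 0 0 0 1;-0.01 -0.03 0 0 0 0 1; -0.01 -0.03 0 0 0 0 1;-0.01 -0.03 0 0 0 0 1;-0.01 -0.03 0 0 0 0 1;-0.01 -0.03 0 0 0 0 1;-0.01 -0.03 0 0 0 0 1;-0.01 -0.02 0 0 0 0 1;0 0 0 0 0 0 1'
python3 - <<'E'
from plant import r
import cv2
for n in("top","scene"): cv2.imwrite(f"pics/e_{n}.png",r.capture(n)[:,:,::-1])
a=cv2.imread("pics/e_top.png"); cv2.imwrite("pics/e1.png",cv2.resize(a[160:260,130:430],None,fx=2.6,fy=2.6,interpolation=cv2.INTER_CUBIC))
cv2.imwrite("pics/e1b.png",cv2.resize(a[165:250,150:235],None,fx=7,fy=7,interpolation=cv2.INTER_CUBIC))
E
```

```text
time_s: 42.57
tcp_pos: [0.5043, 0.2462, 0.0679]
eef_rot: [180.0, 0.0, 0.5]
contact_force: [0.1, 0.1, -0.6]
gripper_width: 0.0588
time_s: 43.73
tcp_pos: [0.4311, 0.4491, 0.188]
eef_rot: [-180.0, -0.0, 0.7]
contact_force: [1.3, -0.1, 0.8]
gripper_width: 0.0879
```

View pics/e1.png

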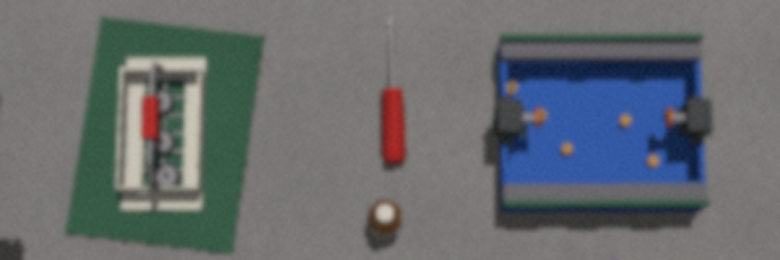

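View pics/e1b.png

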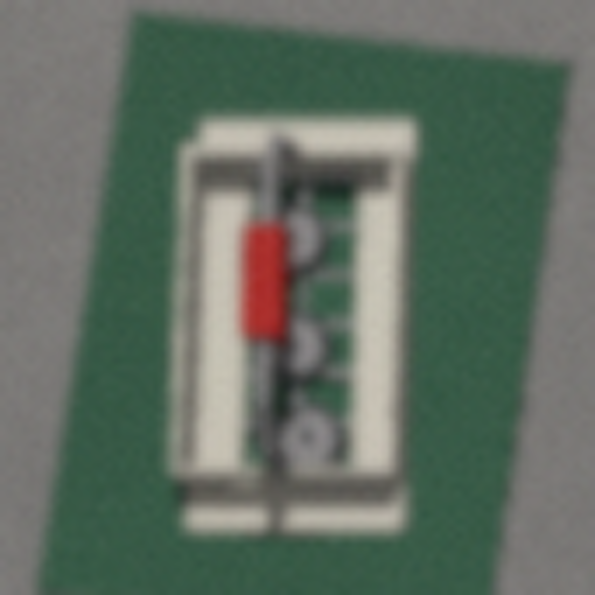

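View pics/e_scene.png

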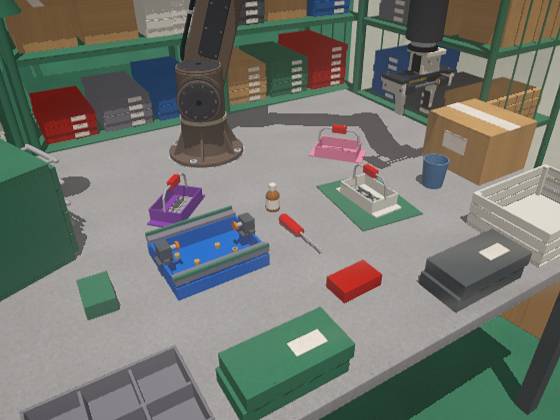

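The final pictures show the sieve flat on the mat with three wheels in it, at e1b (300,238), (305,345) and (310,437), and no bushes. The tray holds the bushes, with C beside the left nose in the top view. Bystanders are in place. I hand in.

Run:
```python
from plant import r
import cv2
a=r.capture("scene"); cv2.imwrite("pics/f.png",cv2.resize(a[205:295,140:275,::-1],None,fx=5,fy=5,interpolation=cv2.INTER_CUBIC))
print(r.get_state()["contact_force"]); print(r.close_job())
```

```text
[-0.3500276  -0.40878779  0.20789399]
the job is handed in; nothing more can be done
None
```

View pics/f.png

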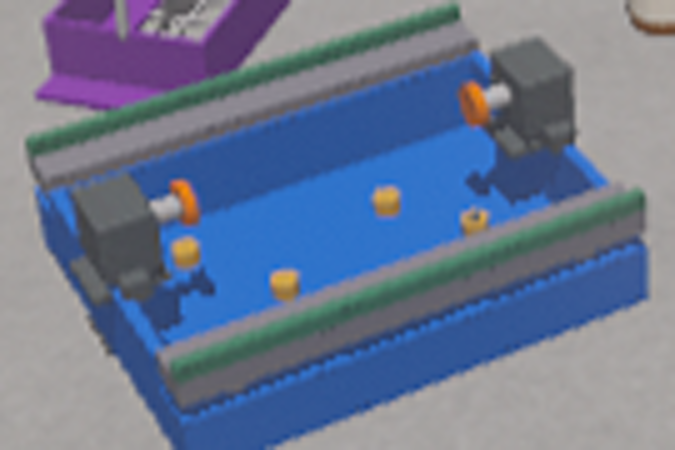

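I set the white sieve on the runners, found both buffers by feel, and shook it with quick strokes of 30–38 mm. Each buffer was then pressed in turn, eight or more times a side. The sieve now stands on the mat, released, and I handed the job in at about 44 s of the 72 s allowed; no verdict came back.

**Last checks**
- **Bushes:** all five are in the tray. The last scene picture shows four; the fifth, in the far left corner, shows only in the top view.
- **Sieve:** it stands flat on the mat, within about 2 mm of the middle by the arm's reading, with three wheels and no bushes in it.
- **Bystanders:** all look to be where they started.
- **Force:** the wrist never read more than about 7 N sideways. I read it mainly at the end of each move, so a brief peak during a stroke could have gone unseen.

**Doubtful points**
- **Press depth:** the presses come out at roughly 2–3.5 mm. Runner friction of about 2.4 N and overshoot blurred the force readings, so position and force differed by up to about 1.5 mm. I added firmer presses on both sides for that reason. A few early ones, and two later left ones at about 1.5–2 mm, were shallower than half travel.
- **Camera agreement:** the two cameras differed by 3–5 mm on the tray's x position, but the sieve went down between the lips without touching them.

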